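# Wipe the warmer's lid and hold it at its balance point

## Task

With the scraper block held in the gripper, wipe the three loose wax offcuts off the closed lid of the mould warmer into the catch tray at its side, not touching the offcuts with the fingers, and stand the block back down on the worktop. Then take the lid by its front bar and swing it up gently, without letting it drop or go over, to its balance point, where it stands straight up over its hinge and would fall neither way. Leave the other things on the worktop where they are, and finish while still holding the bar with the lid at rest at that point, so that a colleague can fit the lid stay.

Things in the scene. Friction and masses are not known exactly. Their poses are not given: they have to be found in the camera images.
- warmer: mould warmer, a white steel box 150 x 156 x 55 mm (x, y, z) fixed on the worktop, closed by a hinged lid. Origin: centre of its underside (tray not counted); its x axis points from its front (lid bar, near the robot) to its back (hinge), y to its left, z up
- tray (a point): middle of the inner floor of the open steel catch tray fixed along the warmer's right side; 122 mm to the right (-y) of the warmer's origin. Tray outside 140 mm (along the warmer's x) x 84 mm (y), rim 34 mm and floor 7 mm above the worktop, walls 3 mm; its near wall is right below the lid's right edge. Further right a fixed machine, over 0.4 m tall, stands between the arm's start and the worktop
- lid (a joint): angle of the warmer's lid in rad: 0 closed (flat), grows as the front edge rises; 1.571 is straight up, which is its balance point (its centre of mass is then right over the hinge); stop at 2.3. The hinge runs freely: let go below 1.5 it falls shut, above 1.64 it falls open. Lid with bar weighs about 0.45 kg
- hinge (a point): point on the hinge axis, mid-way along it, 70 mm behind the warmer's origin and 60 mm above the worktop; the axis runs along the warmer's y
- lid_middle (a point): middle of the lid's upper face. The lid is a flat bare steel plate, 140 mm (along the warmer's x) x 160 mm (y) x 10 mm; closed, it spans x -70 to 70 mm and y -80 to 80 mm of the warmer and its upper face is 65 mm above the worktop
- bar (a point): middle of the lid's pull bar: round steel, 10 mm thick, parallel to the hinge, 100 mm free between two 8 mm arms, in the lid's plane, 185 mm from the hinge axis, its centre 45 mm off the lid's free edge. Closed, it is in front of the warmer, 60 mm above the worktop; lid upright, straight above the hinge. It can turn in the fingers, which may point down all the way
- scraper_block: scraper block, 0.14 kg, standing on the worktop to the left of the warmer: grey base 120 (x) x 26 (y) x 14 mm high with a wooden grip rib on it, 100 (x) x 16 (y) mm, from 12 to 52 mm height. Origin: centre of its underside; x runs along its length. Grip the rib across its 16 mm from above; set down again it stands by itself
- offcut_a: a loose lump of wax, off-white, about 26 x 18 x 12 mm, origin under its middle; starts on top of the closed lid, pushed easily
- offcut_b: a loose lump of wax, off-white, about 22 x 21 x 11 mm, origin under its middle; starts on top of the closed lid, pushed easily
- offcut_c: a loose lump of wax, off-white, about 29 x 14 x 12 mm, origin under its middle; starts on top of the closed lid, pushed easily
- petri: open clear dish, 60 mm across, 13 mm high, origin under its middle; not part of the job, leave it where it is
- bench_timer: bench timer, a flat box 66 x 64 x 19 mm, origin under its middle; not part of the job, leave it where it is
- tweezers: steel forceps lying flat, 152 x 14 x 9 mm, origin under the middle; not part of the job, leave it where it is
Not all that is in view belongs to the job. Several things look just like the scraper_block: the one meant starts nearest to the robot's base.

How it is judged:
By the outcome, as a careful person would: the job done as asked, in the order asked, and still so for the second after the job is handed in, while the arm keeps its last pose, push and grip.
It also fails if it takes over 72 s, if anything falls off the work surface, if the arm or the gripper's body presses on something with over 40 N, if the wrist force passes 120 N, or if a joint passes its speed limit or range.

## Robot

A 6-joint arm with a two-finger parallel gripper is mounted at the origin on a cart in front of the work surface, level with it; the furniture and walls round the work are solid. World frame = base frame: x ahead of the robot, y to its left, z up, the work surface at z = 0. Lengths are in m, angles in rad, forces in N, time in s.
With the tool pointing down it reaches from about 0.35 to 0.775 m from the base axis. Payload 7.3 kg.
Tool frame: the origin (TCP) lies between the finger pads, 19 mm behind the fingertips; this is the grasp point; z points along the fingers, y is the line along which they close (so a half turn about z gives the same grasp; the last joint's range is limited). The gripper opens to 92 mm and grips with 3 to 60 N. Pads are 19 mm wide; open, the fingers measure 130 mm over their backs; the gripper's body (75 mm by 190 mm) begins 47 mm behind the grasp point.
Start: joints at [1.063, 0.342, 1.524, -0, 1.275, -0.146], TCP at [0.186, 0.491, 0.246] pointing down, gripper open.
Joint ranges: [-2.53, 2.53], [-0.77, 2.02], [0.04, 2.7], [-1, 4.14], [0.28, 2.66], [-3.11, 3.11]. Speed limits (rad/s): [2.57, 2.57, 3.14, 3.14, 3.14, 3.14].

## Interface

Orientations are given as [roll, pitch, yaw] about the fixed x, y, z axes, in that order (R = Rz(yaw) Ry(pitch) Rx(roll)).
In Python, from cell import * gives the robot as it stands.
- The arm moves only by the tool arm_command, never from a script. Its arguments are lists of equal length, an entry for each row: "xyz": the shift along the world's x, y, z in mm, a list of three; "spin": the turn about the world's z in degrees. In form: {"xyz": [[tx, ty, tz], ...], "spin": [spin, ...]}. A call has 1 to 20 rows; each row shifts and turns the commanded pose from where the row before left it; what a row does not reach is not made up. A row lasts 1/10 s, in which the tool goes at most 50 mm and 8.59 degrees, less where a joint would pass 70% of its speed; a pose out of reach is approached as far as the arm can. A call with a gripper value outside its range is refused whole. "jaw" is the opening, from -1 (shut) to 1 (fully open), set as the call begins (left out, the last holds). The fingers move at their own pace and stop on an object; "squeeze" is the grip in N (left out, the last holds). Time passes only in rows, so rows that do not move let the fingers close. It gives the time, the measured TCP pose, the force, the opening and the grip force at its end, in the units of the state.
- observe(): the state, without advancing time (a new reading comes with each control period).
- read_camera(name): name is "scene" or "top"; returns a dict with "img" (420x560x3 uint8, red, green, blue), "depth" (420x560 float32, m along the optical axis (not along the pixel's ray), 0 where there is no reading), "fx", "fy", "cx", "cy" (pixels), "dist_coeffs" ([k1, k2, p1, p2, k3] as OpenCV has them; the pictures are not rectified), "world_from_camera" (4x4, takes a point from camera to world coordinates). Camera axes: x right, y up, looking along -z (the intrinsics and any distortion apply to the point x, -y, -z); pixel columns grow to the right and rows downward; lengths in m; the calibration is good to about 2 mm. A picture is of the moment at which its call begins.
- hand_in(): hands the job in; it is judged then, once.
The state is a dict: "time": time; "qpos": joint angles; "qvel": joint speeds; "joint_efforts": joint torques, N m; "tool_pos": TCP position; "tool_rot": TCP orientation; "contact_force": force on the tool from outside, world axes, zero at the start; "torque": the same for the moment, N m; "opening": finger opening in m; "grip_force": force on a finger pad.
Only numpy, scipy, OpenCV 4.12 (cv2) and the standard library are available. Lean on these libraries where they do the work, as an engineer would, in place of code of your own. Each camera call takes 0.05 s, during which the arm holds its last target. There are 200 camera calls.

## Working session

There is one attempt and no reset: what is moved stays moved. The work goes in short steps, Python scripts to look and compute and a tool call to move; the robot and the scene stay as the last step left them, time stands still between calls to the robot, and variables do not carry over. Pictures are saved under pics/ and viewed, at most 10 in all, crops included, and the job is handed in when it is done.

Besides the shell and the picture viewer there is one more tool, called after "Request:" in YAML: its name, and indented under it one key for each argument. arm_command: Moves the arm, as the interface text tells. Its arguments: {"type":"object","properties":{"xyz":{"type":"array","items":{"type":"array","items":{"type":"number"}}},"spin":{"type":"array","items":{"type":"number"}},"jaw":{"type":"number"},"squeeze":{"type":"number"}},"required":["xyz","spin"]}

```bash
mkdir -p pics; cat > h.py <<'E'
from cell import *
import numpy as np, cv2
def grab(n):
    c=read_camera(n); return c
def KD(c): return np.array([[c['fx'],0,c['cx']],[0,c['fy'],c['cy']],[0,0,1.]]),np.array(c['dist_coeffs'],float)
def rays(c,px):
    K,D=KD(c); u=cv2.undistortPoints(np.array(px,float).reshape(-1,1,2),K,D).reshape(-1,2)
    d=np.c_[u[:,0],-u[:,1],-np.ones(len(u))]; T=np.array(c['world_from_camera']); return T[:3,3],d@T[:3,:3].T
def onplane(c,px,z):
    o,d=rays(c,px); return o+d*((z-o[2])/d[:,2])[:,None]
def bydepth(c,px):
    o,d=rays(c,px); z=np.array([c['depth'][int(round(v)),int(round(u))] for u,v in px]); return o+d*z[:,None]
def cloud(c):
    H,W=c['depth'].shape; uv=np.stack(np.meshgrid(np.arange(W),np.arange(H)),-1).reshape(-1,2)
    o,d=rays(c,uv); P=o+d*c['depth'].reshape(-1,1); P[c['depth'].ravel()==0]=np.nan; return P.reshape(H,W,3)
E
python3 - <<'E'
from h import *
s=observe(); print({k:np.round(v,3).tolist() for k,v in s.items()})
ims=[]
for n in("top","scene"):
    c=grab(n); cv2.imwrite(f'pics/{n}0.png',c['img'][:,:,::-1]); np.savez(f'{n}0.npz',**c); print(n,np.round(c['world_from_camera'],3).tolist(),c['fx'],c['dist_coeffs'])
E
```

```text
{'time': 0.0, 'qpos': [1.063, 0.343, 1.525, -0.0, 1.275, -0.146], 'qvel': [-0.001, -0.001, 0.002, -0.002, -0.0, -0.0], 'joint_efforts': [0.001, -43.125, -24.421, 0.072, 0.056, -0.0], 'tool_pos': [0.186, 0.491, 0.245], 'tool_rot': [-3.14, -0.0, 2.78], 'contact_force': [0.399, -0.732, 0.304], 'torque': [0.02, -0.013, -0.023], 'grip_force': 0.0, 'opening': 0.092}
top [[-0.123, 0.969, -0.214, 0.29], [-0.992, -0.12, 0.028, 0.235], [0.002, 0.216, 0.976, 0.896], [0.0, 0.0, 0.0, 1.0]] 408.44032406127627 [-0.08343931  0.          0.          0.          0.        ]
scene [[-0.907, 0.146, -0.396, 0.022], [-0.422, -0.344, 0.839, 1.189], [-0.014, 0.928, 0.373, 0.518], [0.0, 0.0, 0.0, 1.0]] 510.54635630230524 [-0.01205989  0.          0.          0.          0.        ]
```

View pics/top0.png

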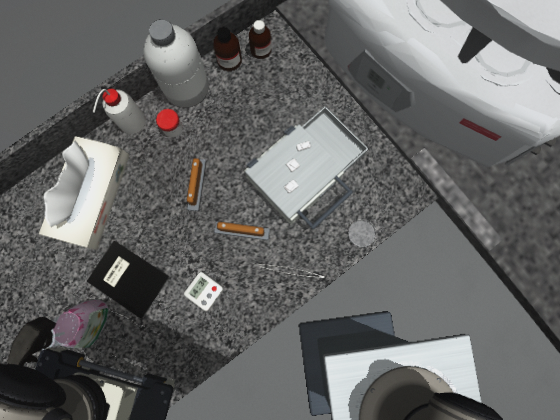

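View pics/scene0.png

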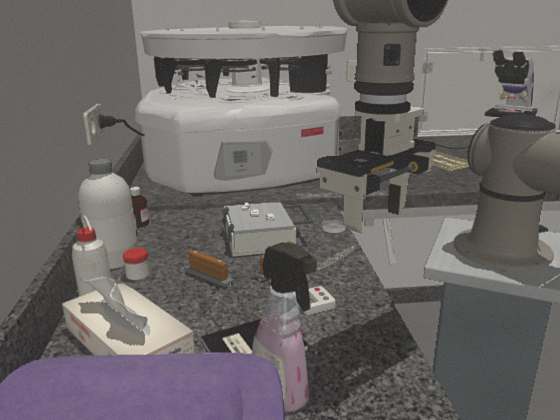

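The top view shows the warmer at about (300,165) px, with its lid on the left, the tray on the upper right and the bar at (328,203). The offcuts are at (304,146), (292,165) and (291,187). The petri dish is at (362,234), the timer at (203,291) and the tweezers at (290,270).

There are two block candidates: A at (195,182) and B at (241,230). B looks nearer the base, which is at about (420,390). I'll measure both.

```bash
python3 - <<'E'
from h import *
c=dict(np.load('top0.npz')); s=dict(np.load('scene0.npz'))
P=cloud(c); im=c['img']; hsv=cv2.cvtColor(im,cv2.COLOR_RGB2HSV)
def comp(mask,amin,P,tag):
    n,l,st,ce=cv2.connectedComponentsWithStats(mask.astype(np.uint8))
    for i in range(1,n):
        if st[i,4]>=amin:
            q=P[l==i]; q=q[~np.isnan(q[:,0])]
            if len(q)<5: continue
            r=cv2.minAreaRect((q[:,:2]*1000).astype(np.float32))
            print(tag,np.round(ce[i]),st[i,4],'med',np.round(np.median(q,0),4),'z95',np.round(np.percentile(q[:,2],95),4),'rect',np.round(r[0],1),np.round(r[1],1),round(r[2],1),'rng',round(float(np.hypot(*r[0]))))
wood=(hsv[:,:,0]>5)&(hsv[:,:,0]<22)&(hsv[:,:,1]>130)&(hsv[:,:,2]>80)
comp(wood,60,P,'wood top')
Ps=cloud(s); hs=cv2.cvtColor(s['img'],cv2.COLOR_RGB2HSV)
comp((hs[:,:,0]>5)&(hs[:,:,0]<22)&(hs[:,:,1]>130)&(hs[:,:,2]>80),60,Ps,'wood scene')
z=P[:,:,2]
ROI=np.zeros(z.shape,bool); ROI[100:230,235:375]=1
lid=ROI&(z>.058)&(z<.0695); comp(lid,500,P,'lid')
print('lid z',np.nanmedian(z[lid]))
comp(ROI&(z>.0715),15,P,'off')
zs=Ps[:,:,2]; R2=np.zeros(zs.shape,bool);R2[195:260,215:310]=1
comp(R2&(zs>.058)&(zs<.0695),200,Ps,'lid scene'); comp(R2&(zs>.0715),10,Ps,'off scene')
comp(ROI&(z>.027)&(z<.04),60,P,'rim')
# crop
b=cv2.resize(im[95:255,150:390],None,fx=3.3,fy=3.3,interpolation=cv2.INTER_CUBIC); cv2.imwrite('pics/crop1.png',b[:,:,::-1])
E
```

```text
wood top [193. 180.] 281 med [0.5484 0.3925 0.0507] z95 0.0533 rect [558.4 391.2] [ 22.2 114.5] 82.9 rng 682
wood top [240. 228.] 311 med [0.4327 0.3024 0.0509] z95 0.0536 rect [434.1 304.7] [102.8  15. ] 75.0 rng 530
wood scene [208. 264.] 456 med [0.5452 0.3999 0.0405] z95 0.0518 rect [548.7 396.2] [17.1 98.2] 77.2 rng 677
lid [296. 173.] 4951 med [0.5345 0.1709 0.0646] z95 0.067 rect [525.3 163. ] [199.3 160.9] 35.6 rng 550
lid z 0.06457805989933207
off [303. 145.] 79 med [0.5897 0.1487 0.0747] z95 0.0778 rect [589.7 149.2] [14.1 28.6] 7.5 rng 608
off [292. 164.] 77 med [0.5511 0.1763 0.074 ] z95 0.0771 rect [550.8 177.3] [19.5 21.3] 32.0 rng 579
off [290. 185.] 91 med [0.5047 0.1871 0.0751] z95 0.0782 rect [504.5 186.7] [17.5 26.1] 31.5 rng 538
lid scene [262. 217.] 1688 med [0.5307 0.1858 0.0641] z95 0.066 rect [525.3 163.5] [200.  168.1] 34.7 rng 550
off scene [246. 205.] 25 med [0.5886 0.1499 0.0742] z95 0.0768 rect [587.5 148.7] [10.7 31.1] 8.1 rng 606
off scene [255. 211.] 28 med [0.5491 0.1775 0.074 ] z95 0.0762 rect [549.9 177.3] [16.8 23.1] 26.3 rng 578
off scene [270. 216.] 30 med [0.5029 0.1913 0.0743] z95 0.0771 rect [504.  186.8] [16.1 24.6] 31.7 rng 538
off scene [286. 252.] 640 med [0.254  0.6642 0.2417] z95 0.244 rect [255.  658.1] [29.5 80.7] 66.2 rng 706
rim [339. 133.] 236 med [0.6337 0.0533 0.0323] z95 0.0353 rect [614.7  72.7] [141.8  79. ] 33.8 rng 619
rim [274. 202.] 62 med [0.4763 0.2241 0.0329] z95 0.039 rect [488.2 231. ] [150.9  21.5] 44.7 rng 540
```

View pics/crop1.png

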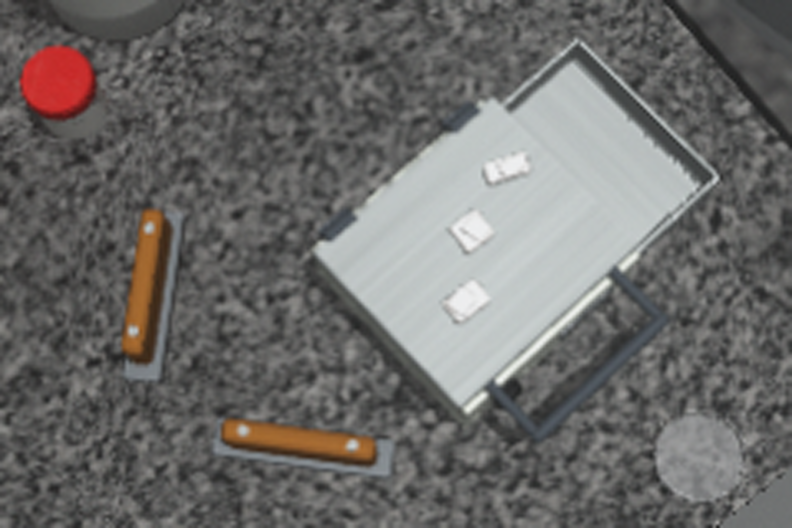

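Block B, at (241,230) px and (0.434, 0.305), is 0.53 m from the base. Block A, at (195,182) px, is 0.68 m away. The crop confirms both have the same shape, so B is the one meant. Next I need the warmer frame and the clearances.

```bash
cat > w.py <<'E'
from h import *
c=dict(np.load('top0.npz')); s=dict(np.load('scene0.npz'))
P=cloud(c).reshape(-1,3)*1000; Q=cloud(s).reshape(-1,3)*1000
A=np.r_[P,Q]; A=A[~np.isnan(A[:,0])]
def W(A,o,yaw):
    R=np.array([[np.cos(yaw),np.sin(yaw)],[-np.sin(yaw),np.cos(yaw)]]); B=A.copy(); B[:,:2]=(A[:,:2]-o)@R.T; return B
E
python3 - <<'E'
from w import *
# yaw/origin by edges of lid from top depth
def sel(P,o,y):
    B=W(P,o,y); m=(abs(B[:,0])<110)&(abs(B[:,1])<100)&(abs(B[:,2]-65)<4.5); return B[m]
for nm,X in(('top',P),('scene',Q)):
    X=X[~np.isnan(X[:,0])]; o=np.array([546.,175.])
    for yaw in np.radians([33,34,34.5,35,36]):
        B=sel(X,o,yaw); B=B[B[:,0]>-71]
        r=[]
        for sx in range(-50,60,20):
            q=B[abs(B[:,0]-sx)<10,1]; r.append((q.min(),q.max()))
        r=np.array(r); k=np.arange(-50,60,20)
        print(nm,np.degrees(yaw).round(1),'y edges',r.mean(0).round(1),'slope deg',np.degrees(np.polyfit(k,r,1)[0]).round(2),'xmax',np.percentile(B[:,0],99.5).round(1))
yaw=np.radians(34.5);o=np.array([546.,175.])
B=W(A,o,yaw)
bar=B[(B[:,0]<-85)&(B[:,0]>-135)&(abs(B[:,1])<70)&(B[:,2]>50)&(B[:,2]<72)]
m=abs(bar[:,1])<40; print('bar x',np.percentile(bar[m,0],[3,50,97]),'y',np.percentile(bar[:,1],[1,99]),'ztop',np.percentile(bar[m,2],[50,95]))
for n,p in dict(a=(504.3,186.7),b=(550.4,177.3),c=(588.7,149)).items(): print(n,W(np.array([[*p,0.]]),o,yaw)[0].round(1))
# machine / tall things near warmer
for z0,z1 in((40,100),(100,200),(200,300),(300,450)):
    m=(B[:,2]>z0)&(B[:,2]<z1)&(B[:,1]<-165)&(B[:,0]>-250)&(B[:,0]<300)
    q=B[m]
    for xa in range(-200,250,75):
        t=q[(q[:,0]>=xa)&(q[:,0]<xa+75)]
        if len(t)>5: print('mach',z0,xa,'ymax',np.percentile(t[:,1],99).round())
m=(B[:,2]>75)&(B[:,2]<500)&(B[:,0]>-200)&(B[:,0]<350)&(B[:,1]>-160)&(B[:,1]<300)
H=B[m]; 
import collections
g=collections.Counter(map(tuple,(H//[50,50,1e9]).astype(int)[:,:2]))
print({(50*k[0],50*k[1]):(n,int(H[((H[:,:2]//50)==k).all(1),2].max())) for k,n in sorted(g.items()) if n>8})
E
```

```text
top 33.0 y edges [-77.6  82.8] slope deg [3.66 2.64] xmax 70.9
top 34.0 y edges [-77.5  82.7] slope deg [2.65 1.65] xmax 71.1
top 34.5 y edges [-77.4  82.6] slope deg [2.13 1.19] xmax 70.8
top 35.0 y edges [-77.4  82.5] slope deg [1.6  0.69] xmax 71.3
top 36.0 y edges [-77.3  82.4] slope deg [ 0.45 -0.29] xmax 71.5
scene 33.0 y edges [-77.8  84.5] slope deg [3.12 1.77] xmax 71.7
scene 34.0 y edges [-77.8  84.5] slope deg [2.11 0.83] xmax 71.7
scene 34.5 y edges [-78.1  84.5] slope deg [0.64 0.36] xmax 71.5
scene 35.0 y edges [-78.4  84.5] slope deg [ 0.52 -0.11] xmax 71.5
scene 36.0 y edges [-78.4  84.5] slope deg [-0.45 -1.04] xmax 71.9
bar x [-123.42578219 -118.50311601 -113.70553757] y [-58.0555134   59.67977429] ztop [63.61738393 65.95078188]
a [-27.7  33.3   0. ]
b [ 4.9 -0.6  0. ]
c [ 20.5 -45.6   0. ]
mach 40 -200 ymax -260.0
mach 40 -125 ymax -242.0
mach 40 -50 ymax -232.0
mach 40 25 ymax -231.0
mach 40 100 ymax -240.0
mach 40 175 ymax -255.0
mach 100 -200 ymax -259.0
mach 100 -125 ymax -240.0
mach 100 -50 ymax -230.0
mach 100 25 ymax -229.0
mach 100 100 ymax -239.0
mach 100 
[... 345 characters left out ...]
)): (61, 79), (np.int64(0), np.int64(-100)): (19, 78), (np.int64(0), np.int64(-50)): (40, 78), (np.int64(0), np.int64(0)): (10, 77), (np.int64(250), np.int64(-200)): (109, 103), (np.int64(250), np.int64(-150)): (97, 101), (np.int64(250), np.int64(-100)): (39, 84), (np.int64(250), np.int64(0)): (771, 193), (np.int64(250), np.int64(50)): (1130, 191), (np.int64(300), np.int64(-200)): (26, 102), (np.int64(300), np.int64(-150)): (49, 101), (np.int64(300), np.int64(-100)): (419, 118), (np.int64(300), np.int64(-50)): (79, 186), (np.int64(300), np.int64(0)): (817, 233), (np.int64(300), np.int64(50)): (2823, 233), (np.int64(300), np.int64(150)): (494, 168), (np.int64(300), np.int64(200)): (818, 173)}
```

Request:
arm_command:
  xyz:
    - [20,-15,0]
    - [21,-16,-5]
    - [21,-16,-5]
    - [21,-16,-5]
    - [21,-16,-5]
    - [21,-16,-5]
    - [21,-15,-5]
    - [21,-15,-5]
    - [21,-15,-5]
    - [20,-15,-5]
    - [20,-15,-10]
    - [20,-16,-10]
    - [0,0,-10]
    - [0,0,-10]
  spin: [-7,-7,-7,-7,-7,-7,-7,-7,-7,-7,-7,-7,0,0]
  jaw: 0.1

```text
time: 1.5
tool_pos: [0.4336, 0.3047, 0.1596]
tool_rot: [-3.141, 0.0, 1.314]
contact_force: [0.4, 0.1, 0.5]
opening: 0.0505
grip_force: 0.0
```

Request:
arm_command:
  xyz:
    - [0,0,-20]
    - [0,0,-20]
    - [0,0,-20]
    - [0,0,-20]
    - [0,0,-15]
    - [0,0,-12]
    - [0,0,-10]
    - [0,0,-4]
    - [0,0,0]
  spin: [0,0,0,0,0,0,0,0,0]

```text
time: 2.4
tool_pos: [0.4335, 0.3051, 0.0392]
tool_rot: [-3.141, 0.0, 1.314]
contact_force: [-0.6, -0.5, 0.5]
opening: 0.0506
grip_force: 0.0
```

Request:
arm_command:
  xyz:
    - [0,0,0]
    - [0,0,0]
    - [0,0,0]
    - [0,0,0]
    - [0,0,0]
    - [0,0,0]
  spin: [0,0,0,0,0,0]
  jaw: -1
  squeeze: 35

```text
time: 3.0
tool_pos: [0.434, 0.3051, 0.0397]
tool_rot: [3.141, -0.0, 1.314]
contact_force: [0.9, 0.4, 1.3]
opening: 0.0157
grip_force: 35.0
```

Request:
arm_command:
  xyz:
    - [0,0,10]
    - [0,0,20]
    - [0,0,30]
    - [0,0,30]
    - [0,0,15]
    - [12,-12,0]
    - [12,-12,0]
    - [12,-13,0]
    - [12,-13,0]
    - [12,-12,0]
    - [11,-12,0]
    - [0,0,0]
    - [0,0,0]
  spin: [0,0,0,0,0,-6.7,-6.7,-6.7,-6.7,-6.7,-6.7,0,0]

```text
time: 4.3
tool_pos: [0.5044, 0.231, 0.1447]
tool_rot: [-3.141, 0.0, 0.614]
contact_force: [0.5, 0.3, -1.6]
opening: 0.0158
grip_force: 35.0
```

```bash
python3 - <<'E'
from h import *
c=grab('top'); cv2.imwrite('pics/t1.png',cv2.resize(c['img'][80:260,160:400],None,fx=3.3,fy=3.3,interpolation=cv2.INTER_CUBIC)[:,:,::-1])
E
```

```text
(no output)
```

View pics/t1.png

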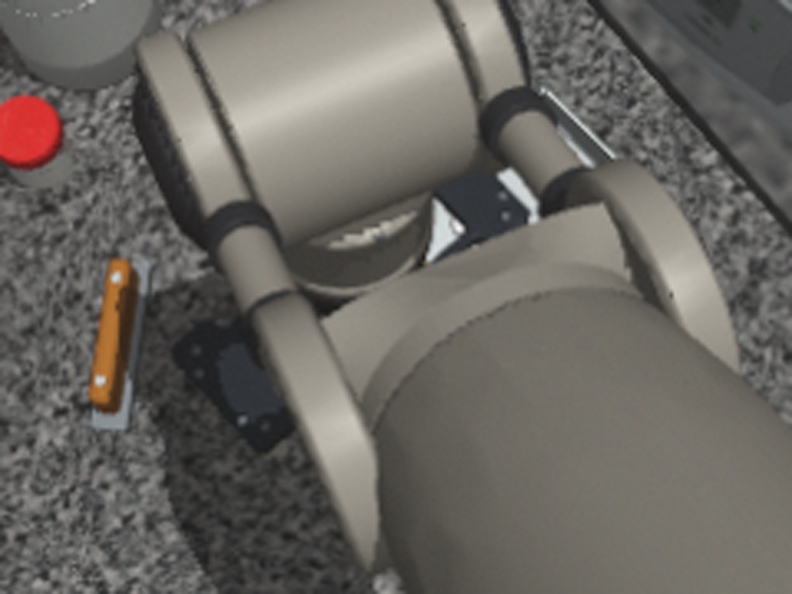

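The arm hides the lid from above, with only the block A at (115,330) crop px clear, so I'll use force feedback for the touch-down.

Request:
arm_command:
  xyz:
    - [1,0,-15]
    - [0,0,-12]
    - [0,0,-8]
    - [0,0,-3]
    - [0,0,0]
  spin: [0,0,0,0,0]

```text
time: 4.85
tool_pos: [0.5054, 0.2312, 0.1061]
tool_rot: [-3.141, 0.001, 0.613]
contact_force: [-0.6, 0.1, -1.3]
opening: 0.0158
grip_force: 35.0
```

Request:
arm_command:
  xyz:
    - [0,0,-1]
    - [0,0,-1]
    - [0,0,0]
  spin: [0,0,0]

```text
time: 5.15
tool_pos: [0.506, 0.2311, 0.1048]
tool_rot: [3.141, -0.0, 0.612]
contact_force: [0.3, 0.6, -1.4]
opening: 0.0158
grip_force: 35.0
```

```bash
python3 - <<'E'
from h import *
c=grab('scene'); cv2.imwrite('pics/s1.png',cv2.resize(c['img'][140:300,170:370],None,fx=3.7,fy=3.7,interpolation=cv2.INTER_CUBIC)[:,:,::-1])
E
```

```text
(no output)
```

View pics/s1.png

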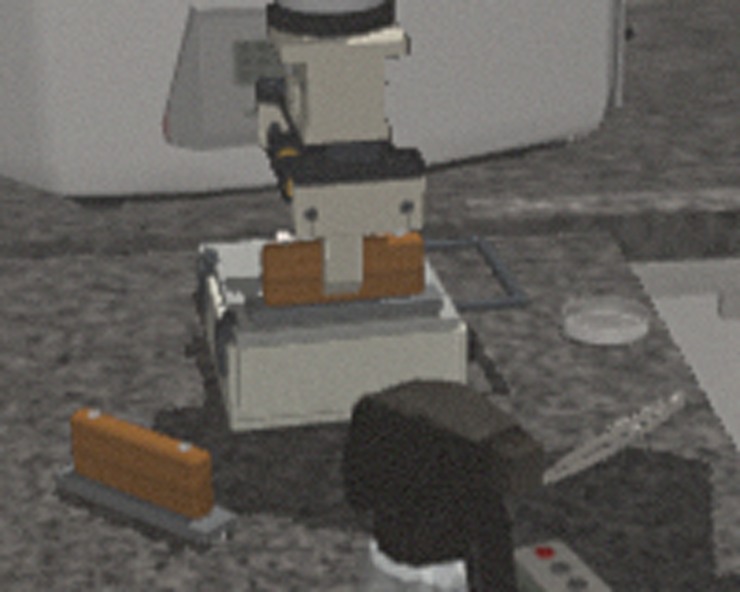

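The scene crop shows the block held level just above the lid's left edge, at (345,300) crop px, and aligned with it. I'll bring it to contact.

Request:
arm_command:
  xyz:
    - [0,0,-0.6]
    - [0,0,0]
  spin: [0,0]

```text
time: 5.4
tool_pos: [0.506, 0.2311, 0.1047]
tool_rot: [3.141, -0.001, 0.612]
contact_force: [-1.9, -0.8, 4.8]
opening: 0.0159
grip_force: 35.0
```

Request:
arm_command:
  xyz:
    - [0,0,-0.6]
    - [0,0,0]
  spin: [0,0]

```text
time: 5.6
tool_pos: [0.5059, 0.231, 0.1047]
tool_rot: [3.141, -0.001, 0.612]
contact_force: [-4.2, -2.0, 9.9]
opening: 0.0158
grip_force: 35.0
```

Request:
arm_command:
  xyz:
    - [0,0,0.6]
    - [1.7,-2.5,0]
    - [3.4,-4.9,0]
    - [3.4,-4.9,0]
    - [3.4,-4.9,0]
    - [3.4,-4.9,0]
    - [3.4,-4.9,0]
    - [3.4,-4.9,0]
    - [3.4,-4.9,0]
    - [3.4,-4.9,0]
    - [3.4,-4.9,0]
    - [3.4,-4.9,0]
    - [3.4,-4.9,0]
    - [3.4,-4.9,0]
    - [3.4,-4.9,0]
    - [3.4,-4.9,0]
    - [3.4,-4.9,0]
    - [3.4,-4.9,0]
  spin: [0,0,0,0,0,0,0,0,0,0,0,0,0,0,0,0,0,0]

```text
time: 7.4
tool_pos: [0.5619, 0.1512, 0.1047]
tool_rot: [-3.14, -0.001, 0.612]
contact_force: [-3.6, 4.4, 7.2]
opening: 0.0159
grip_force: 35.0
```

Request:
arm_command:
  xyz:
    - [2.9,-4.1,0]
    - [2.9,-4.1,0]
    - [2.9,-4.1,0]
    - [2.9,-4.1,0]
    - [2.9,-4.1,0]
    - [2.9,-4.1,0]
    - [2.9,-4.1,0]
    - [2.9,-4.1,0]
    - [2.9,-4.1,0]
    - [0,0,0]
    - [0,0,0]
  spin: [0,0,0,0,0,0,0,0,0,0,0]

```text
time: 8.5
tool_pos: [0.5884, 0.1136, 0.1047]
tool_rot: [3.141, -0.002, 0.612]
contact_force: [-1.1, 1.2, 5.5]
opening: 0.0156
grip_force: 35.0
```

```bash
python3 - <<'E'
from h import *
c=grab('scene'); t=grab('top'); a=cv2.resize(c['img'][140:270,190:350],(400,325)); b=cv2.resize(t['img'][90:220,240:400],(400,325)); cv2.imwrite('pics/s2.png',np.hstack([a,b])[:,:,::-1])
E
```

```text
(no output)
```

View pics/s2.png

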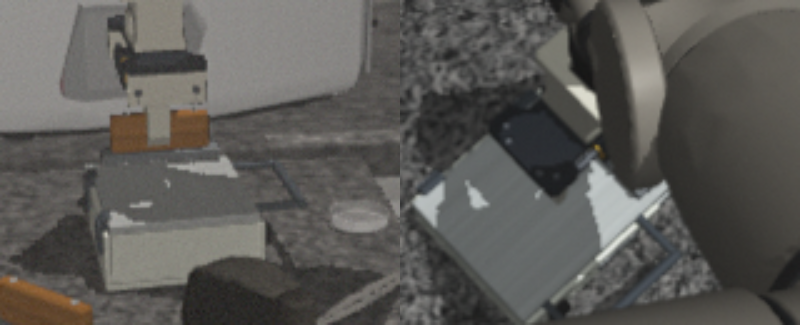

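The swept lid looks clear: the bright patches at (220,165) and (480,195) are flat light through the arm's shadow. I'll lift the block and take it back to its place.

Request:
arm_command:
  xyz:
    - [0,0,10]
    - [0,0,20]
    - [0,0,15]
    - [-15,19,0]
    - [-15,19,0]
    - [-15,19,0]
    - [-15,19,0]
    - [-16,19,0]
    - [-16,19,0]
    - [-16,19,0]
    - [-16,20,0]
    - [-15,19,0]
    - [-15,19,0]
    - [0,0,0]
    - [0,0,0]
  spin: [0,0,0,0,0,0,5.8,5.8,5.7,5.7,5.7,5.7,5.8,0,0]

```text
time: 10.1
tool_pos: [0.4341, 0.3044, 0.1492]
tool_rot: [3.141, 0.0, 1.314]
contact_force: [-0.1, -0.3, -1.9]
opening: 0.0155
grip_force: 35.0
```

```bash
python3 - <<'E'
from h import *
t=grab('top'); c=grab('scene'); a=cv2.resize(c['img'][180:270,200:330],(400,277)); b=cv2.resize(t['img'][95:225,235:385],(400,347)); b=b[:277]
cv2.imwrite('pics/s3.png',cv2.resize(np.hstack([a,b]),(800,277))[:,:,::-1]); np.savez('t3.npz',**t); np.savez('s3.npz',**c)
from w import W
for n,cc in(('top',t),('scene',c)):
    P=cloud(cc).reshape(-1,3)*1000; P=P[~np.isnan(P[:,0])]; B=W(P,np.array([544,176.5]),np.radians(35.))
    m=(abs(B[:,0])<72)&(abs(B[:,1])<82)&(B[:,2]>70)&(B[:,2]<90); print(n,'above lid pts',m.sum(),B[m].mean(0) if m.any() else '')
    m=(abs(B[:,0])<66)&(B[:,1]<-85)&(B[:,1]>-158)&(B[:,2]>12)&(B[:,2]<70); print('tray pts',m.sum())
E
```

```text
top above lid pts 0 
tray pts 283
scene above lid pts 0 
tray pts 0
```

View pics/s3.png

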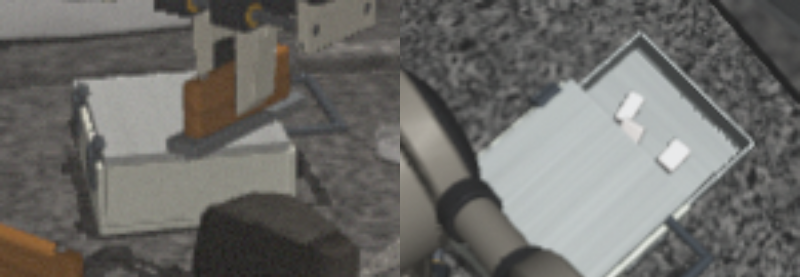

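The right half of the view shows all three offcuts in the tray, at (628,105), (632,130) and (673,155), with the lid clear. Now I'll stand the block down.

Request:
arm_command:
  xyz:
    - [0,0,-20]
    - [0,0,-30]
    - [0,0,-30]
    - [0,0,-18]
    - [0,0,-6]
    - [0,0,-3]
    - [0,0,-1.5]
    - [0,0,-1]
    - [0,0,0]
    - [0,0,0]
  spin: [0,0,0,0,0,0,0,0,0,0]

```text
time: 11.2
tool_pos: [0.4343, 0.3044, 0.04]
tool_rot: [3.141, -0.001, 1.314]
contact_force: [-0.2, 0.6, -0.3]
opening: 0.0157
grip_force: 35.0
```

Request:
arm_command:
  xyz:
    - [0,0,-0.5]
    - [0,0,0]
  spin: [0,0]

```text
time: 11.4
tool_pos: [0.4343, 0.3044, 0.0397]
tool_rot: [3.141, -0.001, 1.314]
contact_force: [-2.1, -0.7, 4.7]
opening: 0.0156
grip_force: 35.0
```

Request:
arm_command:
  xyz:
    - [0,0,0]
    - [0,0,0]
    - [0,0,0]
    - [0,0,0]
    - [0,0,10]
    - [0,0,20]
    - [0,0,30]
    - [0,0,40]
    - [0,0,30]
    - [0,0,0]
  spin: [0,0,0,0,0,0,0,0,0,0]
  jaw: -0.15

```text
time: 12.4
tool_pos: [0.4361, 0.3054, 0.1741]
tool_rot: [3.134, -0.006, 1.314]
contact_force: [0.3, -0.4, 1.0]
opening: 0.0392
grip_force: 0.0
```

```bash
python3 - <<'E'
from h import *
from w import W
t=dict(np.load('t3.npz')); c0=dict(np.load('top0.npz')); s0=dict(np.load('scene0.npz')); c3=dict(np.load('s3.npz'))
o=np.array([544,176.5]); yaw=np.radians(35.)
for n,c in(('top0',c0),('scene0',s0)):
    P=cloud(c).reshape(-1,3)*1000; px=np.stack(np.meshgrid(np.arange(560),np.arange(420)),-1).reshape(-1,2)
    B=W(P,o,yaw); m=(B[:,0]<-95)&(B[:,0]>-140)&(abs(B[:,1])<40)&(B[:,2]>45)&(B[:,2]<75)
    q=onplane(c,px[m],.060)*1000; qw=W(q,o,yaw)
    for a,b in((-40,-13),(-13,13),(13,40)):
        k=(qw[:,1]>a)&(qw[:,1]<b); print(n,a,'depthcloud x,z',np.round(np.median(B[m][k],0),1),'plane x pct',np.percentile(qw[k,0],[2,50,98]).round(1),k.sum())
    m=(B[:,0]<-80)&(B[:,0]>-105)&(abs(B[:,1])<75)&(B[:,2]>45)&(B[:,2]<75); y=W(onplane(c,px[m],.06)*1000,o,yaw)[:,1]; print('arms y',np.median(y[y<0]),np.median(y[y>0]))
c=grab('scene'); im=c['img']; hs=cv2.cvtColor(im,cv2.COLOR_RGB2HSV); np.savez('s4.npz',**c)
P=cloud(c)
m=(hs[:,:,0]>5)&(hs[:,:,0]<22)&(hs[:,:,1]>130)&(hs[:,:,2]>80)&(P[:,:,0]<.5)&(P[:,:,1]<.4); print('wood',m.sum(), np.nanpercentile(P[m],[5,50,95],axis=0).round(3) if m.any() else '')
E
```

```text
top0 -40 depthcloud x,z [-117.7  -24.9   63.8] plane x pct [-122.  -117.4 -112.6] 57
top0 -13 depthcloud x,z [-118.1    0.6   63.6] plane x pct [-122.4 -117.9 -112.9] 56
top0 13 depthcloud x,z [-118.3   26.4   63.5] plane x pct [-122.8 -118.  -113.3] 62
arms y -56.5980906312264 54.166172914035556
scene0 -40 depthcloud x,z [-116.2  -17.7   63.6] plane x pct [-123.6 -118.2 -112.8] 19
scene0 -13 depthcloud x,z [-115.9    6.5   62.8] plane x pct [-124.  -118.  -112.9] 18
scene0 13 depthcloud x,z [-115.7   30.    62.8] plane x pct [-123.8 -118.2 -113.4] 16
arms y -55.2354618418928 53.670308310289684
wood 78 [[0.394 0.261 0.048]
 [0.445 0.326 0.248]
 [0.48  0.35  0.251]]
```

Request:
arm_command:
  xyz:
    - [1,-16,0]
    - [1,-20,0]
    - [1,-20,0]
    - [1,-20,0]
    - [2,-20,0]
    - [2,-20,0]
    - [2,-20,0]
    - [1,-20,0]
    - [1,-20,0]
    - [1,-16,0]
    - [1,-4,0]
    - [0,0,-10]
    - [0,0,0]
    - [0,0,0]
  spin: [5,5,5,5,5,5,5,5,5,4.7,0,0,0,0]
  jaw: -0.4

```text
time: 13.85
tool_pos: [0.4475, 0.1089, 0.1583]
tool_rot: [-3.14, -0.001, 2.181]
contact_force: [-0.3, 0.7, -0.6]
opening: 0.0276
grip_force: 0.0
```

```bash
python3 - <<'E'
from h import *
c=grab('scene'); P=cloud(c); hs=cv2.cvtColor(c['img'],cv2.COLOR_RGB2HSV); t=grab('top')
print(np.round(observe()['tool_pos'],4),np.round(observe()['qpos'],2))
for n,c in(('s',c),('t',t)):
    P=cloud(c); hs=cv2.cvtColor(c['img'],cv2.COLOR_RGB2HSV)
    m=(hs[:,:,0]>5)&(hs[:,:,0]<22)&(hs[:,:,1]>130)&(hs[:,:,2]>80)&(P[:,:,0]<.5)&(P[:,:,1]<.38)&(P[:,:,2]<.1)
    print(n,m.sum(), np.nanpercentile(P[m],[3,50,97],axis=0).round(3) if m.any() else '')
a=cv2.resize(c['img'] [150:310,180:400],(400,290)); s=cv2.resize(read_camera('scene')['img'][170:300,220:400],(400,290))
cv2.imwrite('pics/s5.png',np.hstack([s,a])[:,:,::-1])
E
```

```text
[0.4479 0.1088 0.1588] [ 0.07  0.32  1.82  0.    1.   -0.54]
s 11 [[0.444 0.344 0.026]
 [0.447 0.349 0.048]
 [0.45  0.35  0.051]]
t 305 [[0.417 0.26  0.04 ]
 [0.431 0.303 0.051]
 [0.446 0.346 0.054]]
```

View pics/s5.png

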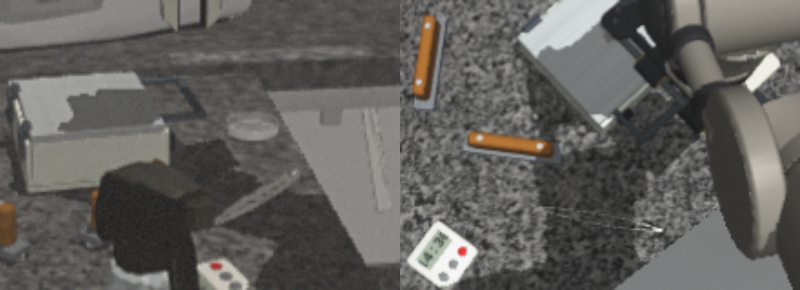

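The block stands upright where it started, at (510,145) in the right half, and the timer and tweezers haven't moved. Going down to the bar.

Request:
arm_command:
  xyz:
    - [0,0,-20]
    - [0,0,-25]
    - [0,0,-20]
    - [0,0,-12]
    - [0,0,-8]
    - [0,0,-5]
    - [0,0,0]
  spin: [0,0,0,0,0,0,0]

```text
time: 14.7
tool_pos: [0.448, 0.1084, 0.0688]
tool_rot: [-3.141, -0.0, 2.181]
contact_force: [0.4, -0.2, -0.7]
opening: 0.0277
grip_force: 0.0
```

Request:
arm_command:
  xyz:
    - [0,0,-4]
    - [0,0,-4]
    - [0,0,0]
    - [0,0,0]
  spin: [0,0,0,0]

```text
time: 15.1
tool_pos: [0.4481, 0.1082, 0.061]
tool_rot: [3.141, 0.0, 2.181]
contact_force: [-0.4, -0.5, -0.0]
opening: 0.0277
grip_force: 0.0
```

Request:
arm_command:
  xyz:
    - [0,0,0]
    - [0,0,0]
    - [0,0,0]
    - [0,0,0]
  spin: [0,0,0,0]
  jaw: -1
  squeeze: 15

```text
time: 15.5
tool_pos: [0.4477, 0.108, 0.061]
tool_rot: [-3.141, -0.0, 2.181]
contact_force: [-1.7, -2.7, 3.1]
opening: 0.0091
grip_force: 15.0
```

```bash
python3 - <<'E'
import numpy as np
th=np.radians(np.r_[0,1,3,np.arange(5.5,46,2.5),np.arange(48,81,2.5),81.5,83,84,85,86,87,88,89,90])
p=np.c_[-185*np.cos(th)*np.cos(np.radians(35)),-185*np.cos(th)*np.sin(np.radians(35)),185*np.sin(th)]
r=np.diff(np.round(p,1),axis=0).round(1)
for a,d in zip(np.degrees(th[1:]),r): print(a,d.tolist())
E
```

```text
1.0 [0.0, 0.0, 3.2]
3.0000000000000004 [0.2, 0.1, 6.5]
5.5 [0.5, 0.4, 8.0]
8.0 [0.7, 0.5, 8.0]
10.5 [1.1, 0.8, 8.0]
13.0 [1.3, 0.9, 7.9]
15.5 [1.7, 1.1, 7.8]
18.0 [1.9, 1.4, 7.8]
20.5 [2.2, 1.5, 7.6]
23.0 [2.4, 1.7, 7.5]
25.5 [2.7, 1.9, 7.3]
28.0 [3.0, 2.1, 7.3]
30.5 [3.2, 2.3, 7.0]
33.0 [3.5, 2.4, 6.9]
35.5 [3.7, 2.6, 6.6]
38.0 [4.0, 2.8, 6.5]
40.5 [4.2, 2.9, 6.2]
43.0 [4.4, 3.1, 6.1]
45.5 [4.6, 3.2, 5.8]
48.00000000000001 [4.8, 3.4, 5.5]
50.5 [5.0, 3.5, 5.3]
53.0 [5.2, 3.6, 4.9]
55.5 [5.4, 3.8, 4.8]
58.00000000000001 [5.5, 3.9, 4.4]
60.5 [5.7, 3.9, 4.1]
63.0 [5.8, 4.1, 3.8]
65.5 [6.0, 4.2, 3.5]
68.0 [6.0, 4.2, 3.2]
70.5 [6.2, 4.4, 2.9]
73.0 [6.3, 4.4, 2.5]
75.5 [6.4, 4.4, 2.2]
78.0 [6.4, 4.5, 1.9]
80.5 [6.5, 4.6, 1.5]
81.5 [2.6, 1.8, 0.5]
83.0 [3.9, 2.8, 0.6]
84.0 [2.7, 1.8, 0.4]
85.0 [2.6, 1.9, 0.3]
86.0 [2.6, 1.8, 0.2]
87.0 [2.7, 1.8, 0.2]
88.0 [2.6, 1.9, 0.2]
89.0 [2.7, 1.8, 0.1]
90.0 [2.6, 1.9, 0.0]
```

Request:
arm_command:
  xyz:
    - [0,0,3.2]
    - [0.2,0.1,6.5]
    - [0.5,0.4,8.0]
    - [0.7,0.5,8.0]
    - [1.1,0.8,8.0]
    - [1.3,0.9,7.9]
    - [1.7,1.1,7.8]
    - [1.9,1.4,7.8]
    - [2.2,1.5,7.6]
    - [0,0,0]
  spin: [0,0,0,0,0,0,0,0,0,0]
  squeeze: 20

```text
time: 16.5
tool_pos: [0.4571, 0.1148, 0.127]
tool_rot: [-3.141, 0.0, 2.182]
contact_force: [-3.5, -6.1, 0.6]
opening: 0.0091
grip_force: 20.0
```

Request:
arm_command:
  xyz:
    - [2.4,1.7,7.5]
    - [2.7,1.9,7.3]
    - [3.0,2.1,7.3]
    - [3.2,2.3,7.0]
    - [3.5,2.4,6.9]
    - [3.7,2.6,6.6]
    - [4.0,2.8,6.5]
    - [4.2,2.9,6.2]
    - [4.4,3.1,6.1]
    - [4.6,3.2,5.8]
    - [0,0,0]
  spin: [0,0,0,0,0,0,0,0,0,0,0]

```text
time: 17.6
tool_pos: [0.4917, 0.1395, 0.195]
tool_rot: [-3.138, -0.0, 2.182]
contact_force: [-11.6, -8.0, 11.5]
opening: 0.0094
grip_force: 20.0
```

Request:
arm_command:
  xyz:
    - [-0.5,-0.3,0.6]
    - [-0.5,-0.3,0.6]
    - [0,0,0]
  spin: [0,0,0]

```text
time: 17.9
tool_pos: [0.4915, 0.1394, 0.195]
tool_rot: [-3.141, -0.0, 2.181]
contact_force: [-4.8, -2.6, 3.7]
opening: 0.0092
grip_force: 20.0
```

Request:
arm_command:
  xyz:
    - [4.8,3.4,5.5]
    - [5.0,3.5,5.3]
    - [5.2,3.6,4.9]
    - [5.4,3.8,4.8]
    - [5.5,3.9,4.4]
    - [5.7,3.9,4.1]
    - [5.8,4.1,3.8]
    - [0,0,0]
  spin: [0,0,0,0,0,0,0,0]

```text
time: 18.7
tool_pos: [0.5299, 0.1668, 0.2287]
tool_rot: [3.139, -0.001, 2.182]
contact_force: [-5.3, -0.5, 6.5]
opening: 0.0093
grip_force: 20.0
```

Request:
arm_command:
  xyz:
    - [5.7,4.0,4.2]
    - [6.0,4.2,3.2]
    - [6.2,4.4,2.9]
    - [6.3,4.4,2.5]
    - [6.4,4.4,2.2]
    - [6.4,4.5,1.9]
    - [4.0,2.8,1.0]
    - [0,0,0]
  spin: [0,0,0,0,0,0,0,0]

```text
time: 19.5
tool_pos: [0.5713, 0.1957, 0.2452]
tool_rot: [3.14, -0.001, 2.182]
contact_force: [-4.2, 4.0, 3.6]
opening: 0.0097
grip_force: 20.0
```

```bash
python3 - <<'E'
from h import *
from w import W
o=np.array([544,176.5])
for n in('scene','top'):
    c=grab(n); np.savez(n+'5.npz',**c); P=cloud(c).reshape(-1,3)*1000; P=P[~np.isnan(P[:,0])]; B=W(P,o,np.radians(35.))
    m=(B[:,0]>-30)&(B[:,0]<110)&(abs(B[:,1])<78)&(B[:,2]>85)&(B[:,2]<185); q=B[m]
    print(n,m.sum(), [(z,np.percentile(q[abs(q[:,2]-z)<10,0],[5,50,95]).round(1).tolist()) for z in range(90,185,15) if (abs(q[:,2]-z)<10).sum()>5])
c=dict(np.load('scene5.npz')); cv2.imwrite('pics/s6.png',cv2.resize(c['img'][90:280,190:390],None,fx=3,fy=3,interpolation=cv2.INTER_CUBIC)[:,:,::-1])
E
```

```text
scene 493 [(90, [55.6, 64.8, 66.8]), (105, [57.1, 62.7, 64.9]), (120, [51.9, 60.1, 62.2]), (135, [51.3, 57.2, 59.7]), (150, [46.2, 54.6, 56.8]), (165, [44.1, 51.9, 54.0]), (180, [40.9, 49.5, 51.2])]
top 155 [(90, [54.5, 55.9, 56.9]), (105, [51.9, 53.9, 55.4]), (120, [49.2, 51.0, 52.4]), (135, [46.3, 47.9, 49.6]), (150, [43.4, 45.1, 46.8]), (165, [40.7, 42.6, 44.2]), (180, [39.0, 40.3, 41.4])]
```

View pics/s6.png

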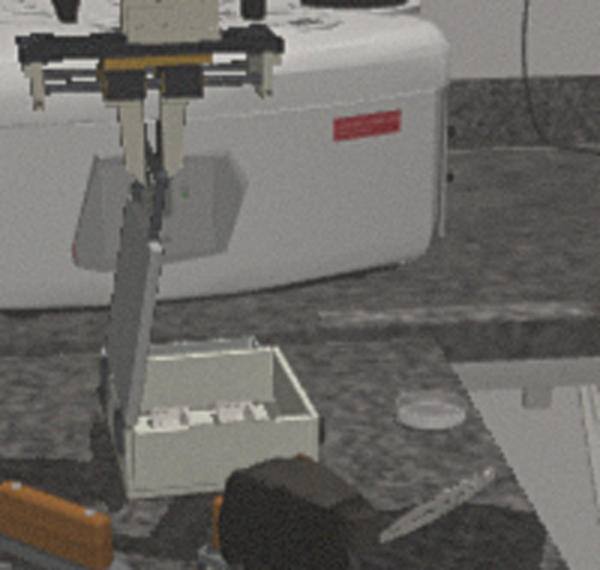

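The lid stands at about 80°, held cleanly by the fingers on the bar at (150,175), with the fingers clear of the lid. Both depth views give a 9.8° lean. I'll go slowly over the last 10°.

Request:
arm_command:
  xyz:
    - [2.0,1.6,0.5]
    - [2.1,1.6,0.4]
    - [2.1,1.6,0.4]
    - [2.1,1.6,0.3]
    - [2.1,1.5,0.3]
    - [2.1,1.5,0.3]
    - [2.1,1.5,0.2]
    - [2.1,1.5,0.2]
    - [2.1,1.5,0.1]
    - [2.1,1.5,0.1]
    - [1.3,0.9,0]
    - [0.8,0.6,0]
    - [0,0,0]
    - [0,0,0]
  spin: [0,0,0,0,0,0,0,0,0,0,0,0,0,0]

```text
time: 21.0
tool_pos: [0.594, 0.2117, 0.2477]
tool_rot: [3.141, -0.0, 2.181]
contact_force: [-3.1, 4.0, 2.5]
opening: 0.0092
grip_force: 20.0
```

```bash
cat > lid.py <<'E'
from h import *
from w import W
o=np.array([544,176.5])
t=observe()['tool_pos']; print('tool xw',W(np.array([[t[0]*1000,t[1]*1000,t[2]*1000]]),o,np.radians(35.)).round(1))
for n in('scene','top'):
    c=grab(n); P=cloud(c).reshape(-1,3)*1000; P=P[~np.isnan(P[:,0])]; B=W(P,o,np.radians(35.))
    for lo,hi in((85,190),(95,175)):
        m=(B[:,0]>20)&(B[:,0]<110)&(abs(B[:,1])<72)&(B[:,2]>lo)&(B[:,2]<hi); q=B[m]
        if len(q)<30: print(n,len(q)); continue
        med=[(z,np.median(q[abs(q[:,2]-z)<6,0])) for z in np.arange(lo+5,hi-4,10) if (abs(q[:,2]-z)<6).sum()>5]
        k=np.polyfit(*zip(*med),1); 
        for _ in range(5):
            r=q[:,0]-np.polyval(k,q[:,2]); g=abs(r)<4; k=np.polyfit(q[g,2],q[g,0],1)
        print(n,len(q),g.sum(),'lean deg (neg=front)',np.degrees(np.arctan(k[0])).round(2),'x at 60',np.polyval(k,60).round(1))
E
python3 lid.py
```

```text
tool xw [[6.110e+01 2.000e-01 2.477e+02]]
scene 261 261 lean deg (neg=front) -1.7 x at 60 71.2
scene 204 204 lean deg (neg=front) -1.74 x at 60 71.2
top 273 273 lean deg (neg=front) -2.23 x at 60 62.5
top 206 206 lean deg (neg=front) -2.07 x at 60 62.3
```

Request:
arm_command:
  xyz:
    - [1.2,0.9,0]
    - [1.2,0.9,0]
    - [1.0,0.7,0]
    - [0.8,0.5,0]
    - [0.5,0.3,0]
    - [0,0,0]
    - [0,0,0]
  spin: [0,0,0,0,0,0,0]

```text
time: 21.8
tool_pos: [0.5985, 0.215, 0.2477]
tool_rot: [3.141, -0.001, 2.181]
contact_force: [-3.5, 3.8, 2.0]
opening: 0.0094
grip_force: 20.0
```

```bash
python3 lid.py; python3 - <<'E'
from h import *
t=grab('top'); c=grab('scene'); cv2.imwrite('pics/end.png',np.hstack([cv2.resize(c['img'],(400,300)),cv2.resize(t['img'],(400,300))])[:,:,::-1])
print(observe()['contact_force'])
E
```

```text
tool xw [[6.670e+01 2.000e-01 2.477e+02]]
scene 226 226 lean deg (neg=front) -0.0 x at 60 71.3
scene 168 168 lean deg (neg=front) -0.04 x at 60 71.3
top 285 285 lean deg (neg=front) -0.77 x at 60 62.7
top 214 214 lean deg (neg=front) -0.74 x at 60 62.7
[-2.93038063  4.38698791  3.15444072]
```

View pics/end.png

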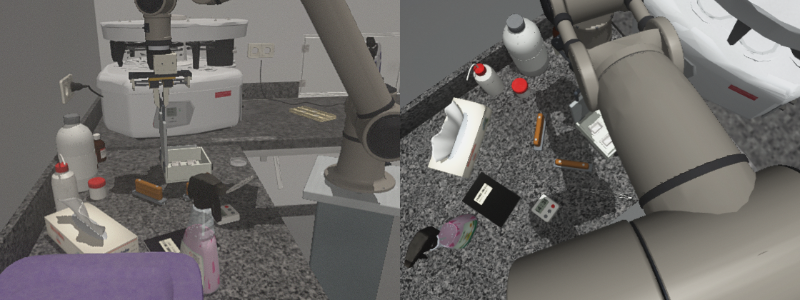

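The lid is upright to within about 0.4° with the bar still held, and the block, timer and tweezers are in place. A 1 mm nudge and a short hold, then I'll hand in.

Request:
arm_command:
  xyz:
    - [0.4,0.3,0]
    - [0.3,0.2,0]
    - [0,0,0]
    - [0,0,0]
    - [0,0,0]
    - [0,0,0]
    - [0,0,0]
  spin: [0,0,0,0,0,0,0]

```text
time: 22.7
tool_pos: [0.5992, 0.2154, 0.2477]
tool_rot: [3.141, -0.0, 2.181]
contact_force: [-3.5, 4.2, 1.9]
opening: 0.0094
grip_force: 20.0
```

```bash
python3 -c "
from cell import *
print(hand_in())"
```

```text
the job is handed in; nothing more can be done
None
```

I handed the job in at 22.7 s: all three offcuts are in the tray, the scraper block is standing back where it started, and the gripper is holding the bar with the lid at rest, upright to within about half a degree.

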